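Press a vented cover panel into the free clip slot of a panel rack

TASK

Take the wider, vented cover panel out of its wooden stand and put it into the empty slot of the three-slot panel rack, lined up with the slot and centred along it. Lower it into the slot by the gripper rather than dropping it, push it down past the spring clip until it sits fully home on the slot's floor, and let go. Leave the narrower plain panel standing in its wooden stand.

Things in the scene. Friction and masses are not known exactly. Their poses are not given: they have to be found in the camera images.
- wide_panel_mid (a point): centre of the panel to move: grey sheet cover, louvres on both faces, 120 wide (y), 10 thick (x), 126 high (z up); faces alike. Point 63 below the top edge. Flat for 104 down from the top, then a 6 neck, and a 10 bead along the lower edge. Stands loose in a groove 13 wide, 25 deep, floor 10 above the bench, in a wooden block 60 x 90 x 35 high, all mm
- narrow_panel_mid (a point): centre of the plain panel that stays: grey, no louvres, 80 mm wide (y), 10 thick (x), 126 high (z up), point 63 below its top edge, loose in a like wooden block. The two blocks stand one behind the other, at least 110 mm apart, in either order
- free_slot (a point): middle of the floor of the rack's empty slot, 13 mm above the bench; x across, y along it, z up. Slot (mm) 13 wide, 108 long, open-ended; grey guides 58 high, lips flaring to a 37 wide mouth 72 above the floor. Rack plate 240 x 126; three slots 75 apart, two hold fixed panels like the wide one. A panel fully home has its centre 63 above this point, 1.5 to the -x side
- clip_nose (a point): tip of the nose of the steel leaf clip, 40 mm long, midway along the +x guide, 11.5 mm above the slot floor; pressed by a spring to -x. A panel let down gently stops on it with its lower edge some 10 to 25 mm above the floor; some 6 to 20 N downwards makes it give way and snap over the bead
There are look-alikes about, which are no part of the job. What is shaped like the part that bears wide_panel_mid but yellow is not meant.

How it is judged:
By the outcome, as a careful person would: the job done as asked, in the order asked, and still so for the second after the job is handed in, with the robot touching nothing.
It also fails if it takes over 38 s, if anything falls off the work surface, if the arm or the gripper's body presses on something with over 40 N, if the wrist force passes 120 N, or if a joint passes its speed limit or range.

ROBOT

A 6-joint arm with a two-finger parallel gripper is mounted at the origin on a cart in front of the work surface, level with it; the furniture and walls round the work are solid. World frame = base frame: x ahead of the robot, y to its left, z up, the work surface at z = 0. Lengths are in m, angles in rad, forces in N, time in s.
With the tool pointing down it reaches from about 0.325 to 0.9 m from the base axis. Payload 3.5 kg.
Tool frame: the origin (TCP) lies at the very end of the fingers, on their centre line; the grasp point (between the pads) lies 19 mm behind it; z points along the fingers, y is the line along which they close (so a half turn about z gives the same grasp; the last joint's range is limited). The gripper opens to 85 mm and grips with 20 to 120 N. Pads are 22 mm wide; open, the fingers measure 114 mm over their backs; the gripper's body (76 mm by 85 mm) begins 54 mm behind the grasp point. The pads swing forward as they close: fully open they stand 13 mm farther back than shut.
Start: joints at [1.208, 0.276, -0.026, 1.268, 0, 1.467], TCP at [0.161, 0.604, 0.231] pointing down, gripper open.
Joint ranges: [-3.12, 3.12], [-0.85, 1.88], [-1.08, 1.24], [-1.95, 2.15], [-1.57, 1.53], [-3.14, 3.14]. Speed limits (rad/s): [2.57, 2.57, 3.14, 3.14, 3.14, 3.14].

INTERFACE

Orientations are given as a rotation vector (axis times angle).
In Python, from workcell import ctrl gives the robot as it stands.
- The arm moves only by the shell command python3 -m creep 'ROWS' [OPENING] [FORCE]. ROWS is a JSON object of lists of equal length, an entry for each row: "travel": the shift along the tool's x, y, z in cm, a list of three; "dr": the turn, a rotation vector about the tool's x, y, z in rad, a list of three. In form: {"travel": [[dx, dy, dz], ...], "dr": [[rx, ry, rz], ...]}. A call has 1 to 5 rows; each row is the pose to reach, as a shift and turn from the pose commanded when the call began, along the tool's axes at that moment; what a row does not reach only later rows make up. A row lasts 1/10 s, in which the tool goes at most 50 mm and 8.59 degrees, less where a joint would pass 70% of its speed; a pose out of reach is approached as far as the arm can. A call with a gripper value outside its range is refused whole. OPENING is the opening, from 0 (shut) to 1 (fully open), set as the call begins (- or left out, the last holds). The fingers move at their own pace and stop on an object; FORCE is the grip in N (left out, the last holds). Time passes only in rows, so rows that repeat a pose let the fingers close. It gives the time, the measured TCP pose, the force, the opening and the grip force at its end, in the units of the state.
- ctrl.read_state(): the state, without advancing time (a new reading comes with each control period).
- ctrl.snapshot(name): name is "scene" or "top" or "wrist"; returns the picture (384x512x3 uint8, blue, green, red); there is no depth.
- ctrl.calibration(name): a dict with "vfov" (degrees; the focal length in pixels is half the picture's height over the tangent of half this angle, whatever the lens; pixels are square), "cx", "cy" (the principal point, pixels), "xyz" and "rotation" of the camera in the world. Camera axes: x right, y down, z forward; pixel columns grow to the right and rows downward; lengths in m; the calibration is good to about 2 mm. A picture is of the moment at which its call begins: read the wrist's pose just before it. calibration takes no time and is no camera call; for the wrist camera it gives the pose at the moment of the call.
- ctrl.hand_in(): hands the job in; it is judged then, once.
The state is a dict: "time_s": time; "joints": joint angles; "joint_velocities": joint speeds; "joint_torque": joint torques, N m; "eef_pos": TCP position; "tcp_rot": TCP orientation; "contact_force": force on the tool from outside, world axes, zero at the start; "wrist_torque": the same for the moment, N m; "opening": finger opening in m; "finger_force": force on a finger pad.
Only numpy, scipy, OpenCV 4.12 (cv2) and the standard library are available. Lean on these libraries where they do the work, as an engineer would, in place of code of your own. Each camera call takes 0.05 s, during which the arm holds its last target. There are 200 camera calls.

## Working session

There is one attempt and no reset: what is moved stays moved. The work goes in short steps, Python scripts to look and compute and a shell command to move; the robot and the scene stay as the last step left them, time stands still between calls to the robot, and variables do not carry over. Pictures are saved under pics/ and viewed, at most 10 in all, crops included, and the job is handed in when it is done.

```bash
mkdir -p pics; ls
python3 - <<'E'
from workcell import ctrl
import cv2,numpy as np
a=ctrl.snapshot("scene");b=ctrl.snapshot("top")
cv2.imwrite("pics/s0.png",a);cv2.imwrite("pics/t0.png",b)
for n in("scene","top","wrist"):print(n,ctrl.calibration(n))
s=ctrl.read_state();print(s)
E
```

```text
pics
scene {'vfov': 57.5964775916326, 'cx': 254.68225091385344, 'cy': 199.41971199014753, 'xyz': array([0.07428718, 0.4892911 , 0.52270541]), 'rotation': array([-0.90243624,  2.30055502, -1.30367758])}
top {'vfov': 43.204875285936176, 'cx': 252.8294747830112, 'cy': 198.09044900319464, 'xyz': array([ 0.3681585 , -0.03797332,  1.16569414]), 'rotation': array([-2.16204684,  2.10706063, -0.2205554 ])}
wrist {'vfov': 61.94521636938311, 'cx': 251.55376979097377, 'cy': 188.96197480744067, 'xyz': array([0.0793428 , 0.62591223, 0.37215462]), 'rotation': array([2.27545975, 1.74784774, 0.28582479])}
{'time_s': 0.1, 'joints': array([ 1.20758742e+00,  2.77090722e-01, -2.77518392e-02,  1.26800608e+00,
        2.15408678e-05,  1.46740113e+00]), 'joint_velocities': array([-1.31638364e-04, -1.67599296e-03,  3.36725202e-03,  7.38648107e-04,
        1.22344925e-03,  3.26993573e-05]), 'joint_torque': array([ 5.31639228e-05, -4.46711218e+01,  2.96128142e+01,  8.50315962e-03,
       -1.15862049e-04,  7.65056029e-06]), 'eef_pos': array([0.16030957, 0.60335552, 0.23024673]), 'tcp_rot': array([-0.40690316, -3.11462867,  0.00312811]), 'contact_force': array([-0.67434561,  0.58880634, -0.01256016]), 'wrist_torque': array([ 0.01323822, -0.00092263, -0.03539184]), 'finger_force': 0.0, 'opening': 0.08564007095983936}
```

View pics/s0.png

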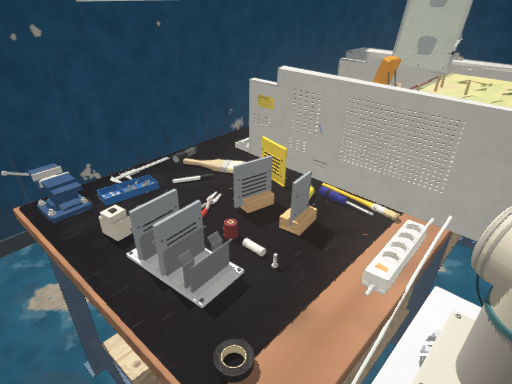

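View pics/t0.png

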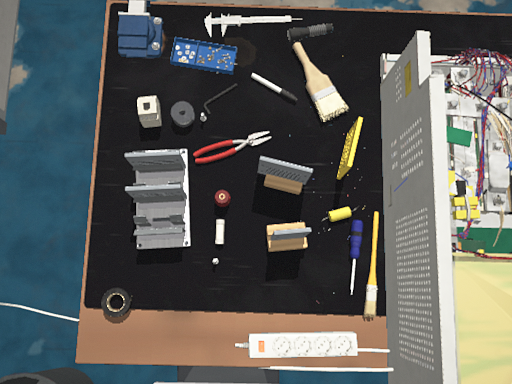

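The scene view shows the wide louvred panel at (253,183) in its block, the narrow plain one at (301,196), a yellow louvred look-alike at (273,160), and the rack at (185,260). Its two fixed panels are at (155,222) and (180,235), and the empty slot is nearest the robot at (205,262). In the top view the wide panel is at (285,168), the narrow one at (290,234), the yellow one at (350,148), and the rack's empty slot is around (160,220).

Candidates: grey louvred (285,168) in a wooden block → chosen. Not chosen: yellow (350,148), narrow plain (290,234), rack panels (155,157) and (155,192). One close crop to check this.

```bash
python3 - <<'E'
import cv2,numpy as np
b=cv2.imread("pics/t0.png");a=cv2.imread("pics/s0.png")
c1=cv2.resize(b[145:255,115:200],None,fx=4,fy=4,interpolation=cv2.INTER_CUBIC) #340x440
c2=cv2.resize(b[145:255,250:325],None,fx=4,fy=4,interpolation=cv2.INTER_CUBIC) #300x440
cv2.imwrite("pics/c1.png",np.hstack([c1,c2]))
E
cat > h.py <<'E'
from workcell import ctrl
import numpy as np,cv2
from scipy.spatial.transform import Rotation as R
def cast(cal,px,z):
    f=192/np.tan(np.radians(cal["vfov"])/2)
    px=np.atleast_2d(px).astype(float)
    d=np.c_[(px-[cal["cx"],cal["cy"]])/f,np.ones(len(px))]
    d=R.from_rotvec(cal["rotation"]).apply(d)
    o=np.array(cal["xyz"]);return o+d*((z-o[2])/d[:,2])[:,None]
def proj(cal,p):
    f=192/np.tan(np.radians(cal["vfov"])/2)
    q=R.from_rotvec(cal["rotation"]).inv().apply(np.atleast_2d(p)-cal["xyz"])
    return q[:,:2]/q[:,2:]*f+[cal["cx"],cal["cy"]]
E
```

```text
(no output)
```

View pics/c1.png

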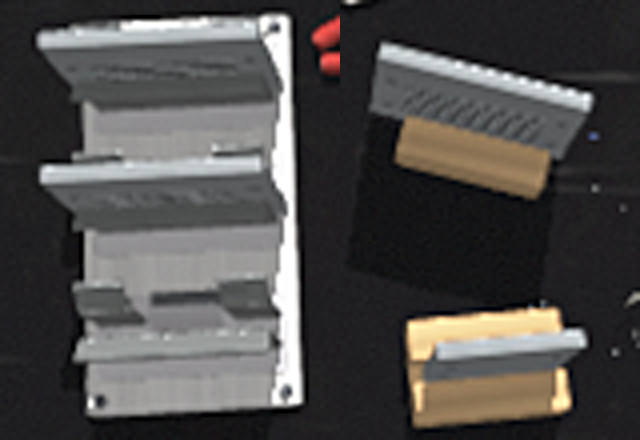

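The crop shows louvres on the chosen panel (top edge about (260,157)–(313,170)). The empty slot is the front one, with the leaf clip on its far (+x) guide at about (161,219).

Run:
```python
from h import *
c=ctrl.calibration("top")
def P(l,off):return np.array([[off+x/4,145+y/4] for x,y in l])
def rep(n,a,z):
    w=cast(c,a,z);d=w[0]-w[1];m=w.mean(0)
    print(n,w.round(4).tolist(),"len",np.linalg.norm(d).round(4),"mid",m.round(4),"yaw",np.degrees(np.arctan2(-d[0],d[1])).round(2))
rep("wide",P([(41,50),(251,103)],250),.136)
rep("narrow",P([(96,352),(245,338)],250),.136)
rep("fix1",P([(38,37),(258,31)],115),.139)
rep("fix2",P([(41,172),(263,163)],115),.139)
rep("guide-",P([(77,347),(275,342)],115),.085)
rep("plate-r",P([(291,14),(302,403)],115),.005)
s=ctrl.read_state();M=R.from_rotvec(s["tcp_rot"]).as_matrix();print(M.round(3))
```

```text
wide [[0.6513, -0.0725, 0.136], [0.6248, -0.1881, 0.136]] len 0.1186 mid [ 0.638  -0.1303  0.136 ] yaw -12.91
narrow [[0.4857, -0.1053, 0.136], [0.4953, -0.185, 0.136]] len 0.0803 mid [ 0.4905 -0.1452  0.136 ] yaw 6.88
fix1 [[0.6489, 0.2233, 0.139], [0.6559, 0.1042, 0.139]] len 0.1193 mid [0.6524 0.1638 0.139 ] yaw 3.37
fix2 [[0.574, 0.2164, 0.139], [0.5824, 0.0978, 0.139]] len 0.1189 mid [0.5782 0.1571 0.139 ] yaw 4.02
guide- [[0.4862, 0.2027, 0.085], [0.4919, 0.0931, 0.085]] len 0.1098 mid [0.489  0.1479 0.085 ] yaw 2.97
plate-r [[0.7049, 0.103, 0.005], [0.4649, 0.085, 0.005]] len 0.2407 mid [0.5849 0.094  0.005 ] yaw -85.69
[[-0.966  0.257 -0.001]
 [ 0.257  0.966 -0.002]
 [ 0.    -0.002 -1.   ]]
```

```bash
cat >> h.py <<'E'
def go(p,ang):
    """print shift/turn in tool axes to reach TCP p, pointing down, tool y at ang deg"""
    s=ctrl.read_state();A=R.from_rotvec(s["tcp_rot"])
    a=np.radians(ang);y=np.array([np.cos(a),np.sin(a),0]);z=np.array([0,0,-1.]);x=np.cross(y,z)
    B=R.from_matrix(np.c_[x,y,z])
    print("t",round(s["time_s"],2),"travel",(A.inv().apply(np.array(p)-s["eef_pos"])*100).round(2).tolist(),"dr",(A.inv()*B).as_rotvec().round(4).tolist(),"at",s["eef_pos"].round(4),"F",s["contact_force"].round(2),"op",round(s["opening"],4),"grip",round(s["finger_force"],1))
E
python3 -c "
from h import *
go([.638,-.130,.215],-12.9)"
```

```text
t 0.1 travel [-65.01, -58.6, 1.63] dr [-0.0018, 0.0014, 1.5361] at [0.1603 0.6034 0.2302] F [-0.67  0.59 -0.01] op 0.0856 grip 0.0
```

```bash
python3 -m creep '{"travel":[[-65,-58.6,0],[-65,-58.6,0],[-65,-58.6,0],[-65,-58.6,0],[-65,-58.6,0]],"dr":[[0,0,1.54],[0,0,1.54],[0,0,1.54],[0,0,1.54],[0,0,1.54]]}' 1
python3 -c "
from h import *
go([.638,-.130,.215],-12.9)"
```

```text
time_s: 0.6
eef_pos: [0.2974, 0.3926, 0.2309]
tcp_rot: [1.527, 2.745, -0.001]
contact_force: [0.8, 0.6, 0.4]
opening: 0.0853
finger_force: 0.0
t 0.6 travel [-62.37, 1.38, 1.6] dr [-0.0003, 0.0004, 0.7807] at [0.2974 0.3926 0.2309] F [0.8  0.59 0.42] op 0.0853 grip 0.0
```

```bash
python3 -m creep '{"travel":[[-62.4,1.4,0.8],[-62.4,1.4,0.8],[-62.4,1.4,0.8],[-62.4,1.4,0.8],[-62.4,1.4,0.8]],"dr":[[0,0,0.78],[0,0,0.78],[0,0,0.78],[0,0,0.78],[0,0,0.78]]}' >/dev/null
python3 -c "
from h import *
go([.638,-.130,.215],-12.9)"
```

```text
t 1.1 travel [-26.87, 25.99, 1.28] dr [-0.0002, -0.0, 0.03] at [0.4351 0.184  0.2278] F [1.48 0.25 0.01] op 0.0851 grip 0.0
```

```bash
python3 -m creep '{"travel":[[-26.9,26,1.3],[-26.9,26,1.3],[-26.9,26,1.3],[-26.9,26,1.3],[-26.9,26,1.3]],"dr":[[0,0,0.03],[0,0,0.03],[0,0,0.03],[0,0,0.03],[0,0,0.03]]}' >/dev/null
python3 -c "
from h import *
go([.638,-.130,.215],-12.9)"
```

```text
t 1.6 travel [-8.8, 8.73, 0.38] dr [-0.0007, -0.0002, 0.0057] at [ 0.5719 -0.0251  0.2189] F [0.83 1.12 0.58] op 0.0855 grip 0.0
```

```bash
python3 -m creep '{"travel":[[-8.8,8.7,0.4],[-8.8,8.7,0.4],[-8.8,8.7,0.4],[-8.8,8.7,0.4],[-8.8,8.7,0.4]],"dr":[[0,0,0.005],[0,0,0.005],[0,0,0.005],[0,0,0.005],[0,0,0.005]]}' >/dev/null
python3 - <<'E'
from h import *
go([.638,-.130,.215],-12.9)
c=ctrl.calibration("wrist");im=ctrl.snapshot("wrist");cv2.imwrite("pics/w1.png",im)
np.save("w1.npy",c,allow_pickle=True);print(c)
u=R.from_euler('z',-12.9,degrees=True)
print(proj(c,np.array([.638,-.130,.136])+u.apply([[-.005,.06,0],[.005,.06,0],[.005,-.06,0],[-.005,-.06,0]])).round(1))
E
```

```text
t 2.1 travel [-0.16, 0.17, -0.05] dr [-0.0022, -0.0006, 0.0003] at [ 0.6367 -0.128   0.2145] F [-0.26  0.5  -0.01] op 0.0854 grip 0.0
{'vfov': 61.94521636938311, 'cx': 251.55376979097377, 'cy': 188.96197480744067, 'xyz': array([ 0.65387793, -0.04678029,  0.35641886]), 'rotation': array([ 2.8015566 , -0.31745098, -0.05516381])}
[[249.5 120. ]
 [264.3 119.9]
 [262.5 273. ]
 [250.  273. ]]
```

View pics/w1.png

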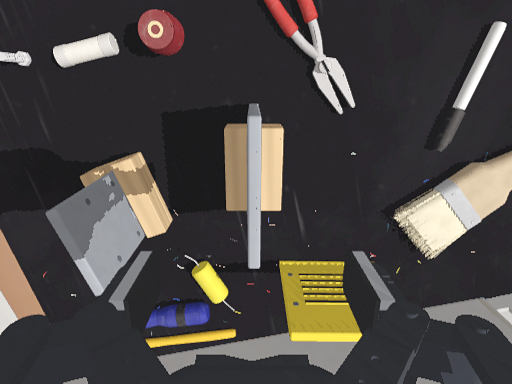

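The wrist view shows the panel's top edge as a bright strip from about (254,112) to (254,268), with the yellow look-alike and the narrow panel well clear. I'll measure the strip.

Run:
```python
from h import *
c=np.load("w1.npy",allow_pickle=True).item();im=cv2.imread("pics/w1.png")
hsv=cv2.cvtColor(im,cv2.COLOR_BGR2HSV)
for r in (100,104,108,110,112,114,120,200,260,264,266,268,270,272): print(r,im[r,244:268,1].tolist())
m=((hsv[...,1]<60)&(im[...,1]>125)).astype(np.uint8)
n,l,st,_=cv2.connectedComponentsWithStats(m);i=l[190,254];print(st[i])
pts=np.argwhere(l==i)[:,::-1].astype(np.float32);r=cv2.minAreaRect(pts);print(r)
```

```text
100 [40, 39, 40, 37, 39, 40, 39, 39, 39, 39, 39, 40, 38, 38, 40, 39, 39, 38, 39, 40, 40, 39, 39, 38]
104 [32, 33, 27, 25, 27, 102, 115, 114, 114, 110, 109, 113, 112, 187, 113, 42, 37, 37, 39, 39, 38, 39, 40, 38]
108 [27, 25, 26, 22, 58, 114, 115, 113, 114, 116, 119, 121, 122, 124, 154, 94, 38, 39, 39, 39, 40, 39, 41, 38]
110 [27, 26, 27, 17, 92, 113, 113, 115, 115, 116, 119, 119, 120, 121, 141, 125, 41, 37, 39, 39, 37, 38, 39, 40]
112 [27, 27, 22, 36, 115, 112, 112, 112, 113, 116, 117, 118, 119, 120, 128, 156, 94, 40, 38, 38, 38, 38, 38, 39]
114 [28, 24, 24, 42, 112, 111, 109, 111, 112, 113, 115, 115, 117, 115, 114, 141, 125, 42, 37, 38, 40, 39, 38, 39]
120 [27, 24, 17, 122, 151, 177, 188, 190, 190, 191, 192, 191, 194, 194, 195, 198, 211, 136, 40, 35, 43, 45, 48, 50]
200 [134, 135, 132, 112, 141, 172, 188, 189, 189, 189, 190, 192, 194, 196, 196, 201, 176, 216, 217, 218, 217, 216, 214, 210]
260 [39, 41, 36, 50, 137, 170, 194, 191, 192, 194, 194, 195, 196, 197, 202, 214, 82, 30, 40, 38, 39, 33, 33, 34]
264 [25, 28, 24, 40, 138, 170, 194, 191, 192, 192, 194, 192, 194, 196, 199, 214, 80, 24, 24, 26, 27, 28, 26, 27]
266 [25, 25, 25, 29, 127, 174, 195, 193, 193, 194, 196, 194, 196, 199, 203, 199, 66, 21, 27, 26, 28, 27, 28, 26]
268 [27, 26, 23, 22, 54, 96, 144, 144, 144, 144, 145, 145, 146, 146, 153, 63, 23, 28, 29, 25, 25, 28, 25, 26]
270 [27, 28, 26, 27, 25, 23, 24, 28, 35, 35, 34, 33, 27, 25, 27, 28, 29, 29, 25, 28, 27, 28, 26, 25]
272 [38, 23, 33, 36, 35, 32, 32, 27, 31, 48, 46, 44, 41, 38, 28, 28, 39, 37, 39, 38, 26, 29, 38, 34]
[ 248  104   14  165 1992]
((254.5, 186.0), (164.0, 13.0), 90.0)
```

Run:
```python
from h import *
c=np.load("w1.npy",allow_pickle=True).item();im=cv2.imread("pics/w1.png")
for r in (115,116,117,118):print(r,im[r,247:262,1].tolist())
w=cast(c,[[254.3,116],[254.0,268.2]],.136);d=w[0]-w[1]
print(w.round(4),np.linalg.norm(d),w.mean(0).round(4),np.degrees(np.arctan2(-d[0],d[1])))
go([*w.mean(0)[:2],.091],np.degrees(np.arctan2(-d[0],d[1])))
```

```text
115 [72, 109, 116, 128, 130, 129, 131, 131, 133, 133, 133, 130, 139, 144, 45]
116 [87, 135, 154, 165, 165, 165, 166, 166, 166, 167, 167, 168, 173, 185, 71]
117 [92, 150, 175, 183, 182, 182, 183, 184, 185, 185, 185, 184, 192, 206, 106]
118 [112, 151, 177, 186, 187, 187, 189, 189, 190, 191, 192, 191, 195, 209, 138]
[[ 0.6503 -0.0686  0.136 ]
 [ 0.6238 -0.1838  0.136 ]] 0.11822424412671326 [ 0.637  -0.1262  0.136 ] -12.909655285301879
t 2.15 travel [0.11, 0.06, 12.38] dr [-0.002, -0.0005, 0.0015] at [ 0.6364 -0.1273  0.2148] F [0.29 0.11 0.44] op 0.0851 grip 0.0
```

```bash
python3 -m creep '{"travel":[[0.1,0.05,4],[0.1,0.05,8],[0.1,0.05,12.1],[0.1,0.05,12.1],[0.1,0.05,12.1]],"dr":[[0,0,0],[0,0,0],[0,0,0],[0,0,0],[0,0,0]]}'
python3 -m creep '{"travel":[[0,0,0],[0,0,0],[0,0,0],[0,0,0],[0,0,0]],"dr":[[0,0,0],[0,0,0],[0,0,0],[0,0,0],[0,0,0]]}' 0 80
python3 -m creep '{"travel":[[0,0,0],[0,0,0],[0,0,0]],"dr":[[0,0,0],[0,0,0],[0,0,0]]}' 0 80
```

```text
time_s: 2.65
eef_pos: [0.6369, -0.1257, 0.0945]
tcp_rot: [-2.453, -1.96, 0.002]
contact_force: [0.6, -0.2, 0.8]
opening: 0.0851
finger_force: 0.0
time_s: 3.15
eef_pos: [0.6384, -0.1273, 0.0951]
tcp_rot: [2.455, 1.959, 0.001]
contact_force: [0.2, -0.7, -0.5]
opening: 0.0118
finger_force: 0.0
time_s: 3.45
eef_pos: [0.6385, -0.1273, 0.0951]
tcp_rot: [2.455, 1.959, 0.001]
contact_force: [-0.5, -0.1, 4.9]
opening: 0.0095
finger_force: 78.6
```

```bash
python3 -m creep '{"travel":[[0,0,-3],[0,0,-7],[0,0,-11],[0,0,-15],[0,0,-15]],"dr":[[0,0,0],[0,0,0],[0,0,0],[0,0,0],[0,0,0]]}'
python3 - <<'E'
from h import *
go([.5034,.1519,.245],3.9)
c=ctrl.calibration("wrist");im=ctrl.snapshot("wrist");cv2.imwrite("pics/w2.png",im)
np.save("w2.npy",c,allow_pickle=True)
E
```

```text
time_s: 3.95
eef_pos: [0.6414, -0.1281, 0.2508]
tcp_rot: [2.449, 1.954, 0.01]
contact_force: [1.7, -0.8, -1.3]
opening: 0.0093
finger_force: 80.4
t 3.95 travel [24.24, -19.68, 0.35] dr [0.0106, 0.0023, -0.292] at [ 0.6414 -0.1281  0.2508] F [ 1.69 -0.81 -1.26] op 0.0093 grip 80.4
```

View pics/w2.png

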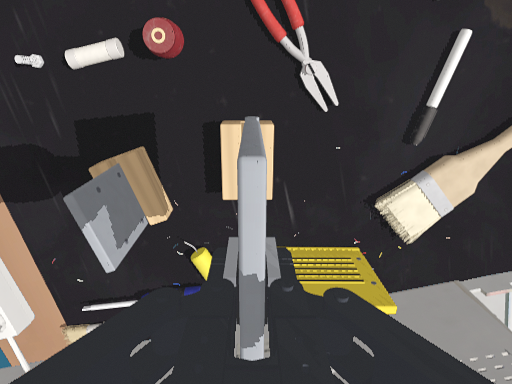

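The panel is held. Its top face runs from about (252,155) to (253,357) and the empty block is below. I'll work out where the panel sits in the hand while moving to the rack.

```bash
python3 - <<'E'
from h import *
c=np.load("w2.npy",allow_pickle=True).item();im=cv2.imread("pics/w2.png")
print([(r,int(im[r,250,1])) for r in list(range(145,165,2))+list(range(320,366,3))])
s=ctrl.read_state();p=s["eef_pos"];A=R.from_rotvec(s["tcp_rot"])
for r in (153,155,157,330,357,359):
    w=cast(c,[[252,r]],p[2]+.041);print(r,(A.inv().apply(w-p)*1000).round(1))
E
python3 -m creep '{"travel":[[24.2,-19.7,0],[24.2,-19.7,0],[24.2,-19.7,0],[24.2,-19.7,0],[24.2,-19.7,0]],"dr":[[0.01,0,-0.29],[0.01,0,-0.29],[0.01,0,-0.29],[0.01,0,-0.29],[0.01,0,-0.29]]}'
python3 -c "
from h import *
go([.5034,.1519,.245],3.9)"
```

```text
[(145, 118), (147, 116), (149, 117), (151, 115), (153, 117), (155, 126), (157, 169), (159, 182), (161, 187), (163, 190), (320, 120), (323, 120), (326, 121), (329, 121), (332, 121), (335, 121), (338, 121), (341, 121), (344, 121), (347, 170), (350, 191), (353, 191), (356, 191), (359, 181), (362, 44), (365, 46)]
153 [[ 60.5  -0.1 -41. ]]
155 [[ 59.9  -0.1 -41. ]]
157 [[ 59.2  -0.1 -41. ]]
330 [[-12.2  -0.2 -41. ]]
357 [[-26.2  -0.2 -41. ]]
359 [[-27.3  -0.2 -41. ]]
time_s: 4.5
eef_pos: [0.5242, 0.0983, 0.2413]
tcp_rot: [-2.14, -2.284, 0.016]
contact_force: [0.9, 0.3, -2.1]
opening: 0.009
finger_force: 80.2
t 4.5 travel [5.48, -1.73, -0.34] dr [-0.0152, -0.0017, -0.0027] at [0.5242 0.0983 0.2413] F [ 0.88  0.26 -2.08] op 0.009 grip 80.2
```

```bash
python3 -m creep '{"travel":[[2.7,-0.9,-0.2],[5.5,-1.7,-0.3],[5.5,-1.7,-0.3],[5.5,-1.7,-0.3],[5.5,-1.7,-0.3]],"dr":[[-0.01,0,0],[-0.01,0,0],[-0.01,0,0],[-0.01,0,0],[-0.01,0,0]]}'
python3 - <<'E'
from h import *
go([.5034,.1519,.245],3.9)
ims=[ctrl.snapshot(n) for n in("wrist","top","scene")]
for n,i in zip("wts",ims):cv2.imwrite(f"pics/{n}3.png",i)
np.save("w3.npy",ctrl.calibration("wrist"),allow_pickle=True)
z=[cv2.resize(ims[1][140:260,105:205],None,fx=3.2,fy=3.2,interpolation=cv2.INTER_CUBIC),cv2.resize(ims[0][0:384,100:420],(320,384))]
cv2.imwrite("pics/m3.png",np.hstack([z[1],z[0]]))
go([.5034,.1519,.245],3.9)
E
```

```text
time_s: 5.0
eef_pos: [0.506, 0.15, 0.246]
tcp_rot: [-2.146, -2.291, 0.002]
contact_force: [0.4, 0.1, -1.3]
opening: 0.0094
finger_force: 80.1
t 5.0 travel [0.2, -0.25, 0.1] dr [-0.0026, -0.0007, -0.0026] at [0.506 0.15  0.246] F [ 0.43  0.13 -1.26] op 0.0094 grip 80.1
t 5.15 travel [0.23, -0.33, 0.2] dr [-0.0009, -0.0012, -0.0037] at [0.5068 0.1498 0.247 ] F [ 0.53 -0.04 -2.39] op 0.0089 grip 80.1
```

View pics/m3.png

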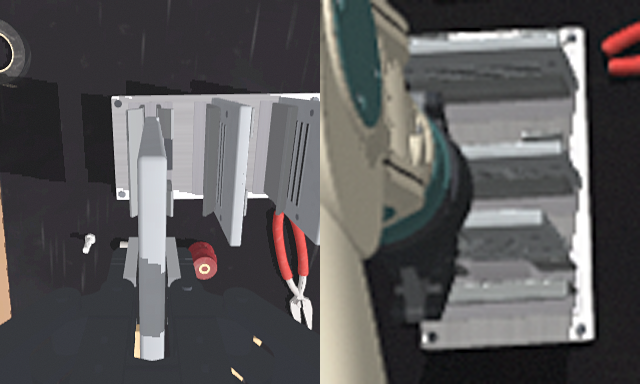

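The view shows the held panel over the empty slot (crop guides at x≈130–170), the fixed panel 2 top edge from about (225,105) to (236,243), and plate corners near (113,97) and (118,198). I'll enlarge the wrist view to measure.

Run:
```python
import cv2
im=cv2.imread("pics/w3.png")[85:265,200:400]
cv2.imwrite("pics/c3.png",cv2.resize(im,(660,594),interpolation=cv2.INTER_CUBIC))
```

```text
(no output)
```

View pics/c3.png

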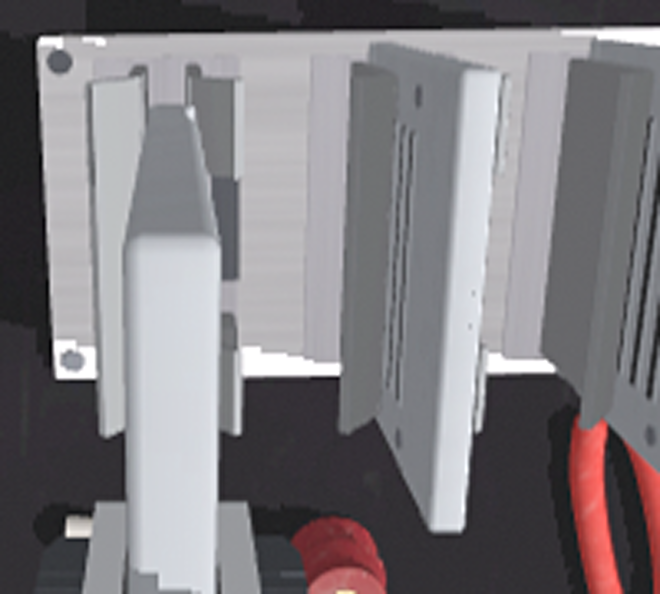

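Run:
```python
from h import *
c=np.load("w3.npy",allow_pickle=True).item()
px=lambda l:np.array([[200+x/3.3,85+y/3.3] for x,y in l])
def rep(n,l,z):
    w=cast(c,px(l),z);d=w[0]-w[1]
    print(n,w.round(4).tolist(),"len",np.linalg.norm(d).round(4),"mid",w.mean(0).round(4),"yaw",np.degrees(np.arctan2(-d[0],d[1])).round(2));return w
f=rep("fix2",[(484,72),(448,529)],.139)
a=rep("lip-",[(90,82),(101,437)],.085)
b=rep("lip+",[(241,78),(241,434)],.085)
m=(a.mean(0)+b.mean(0))/2;print("mouth mid",m,"w",np.linalg.norm((b-a).mean(0)))
for y in (3.4,3.9,4.3):
  t=np.radians(y);u=np.array([np.cos(t),np.sin(t),0])
  print(y,"from fix2",f.mean(0)-.075*u,"from lips",m-.0015*u)
s=ctrl.read_state();z=s["eef_pos"][2]+.041
h=rep("held(far end, near 580)",[(173,237),(175,580)],z)
```

```text
fix2 [[0.5731, 0.2196, 0.139], [0.5822, 0.1021, 0.139]] len 0.1178 mid [0.5777 0.1608 0.139 ] yaw 4.39
lip- [[0.4791, 0.207, 0.085], [0.4868, 0.099, 0.085]] len 0.1082 mid [0.4829 0.153  0.085 ] yaw 4.07
lip+ [[0.5212, 0.2107, 0.085], [0.5304, 0.1028, 0.085]] len 0.1083 mid [0.5258 0.1568 0.085 ] yaw 4.85
mouth mid [0.50437291 0.15486577 0.085     ] w 0.04308120133344012
3.4 from fix2 [0.50279297 0.15639382 0.139     ] from lips [0.50287555 0.15477681 0.085     ]
3.9 from fix2 [0.50283463 0.15574065 0.139     ] from lips [0.50287639 0.15476375 0.085     ]
4.3 from fix2 [0.50287207 0.15521839 0.139     ] from lips [0.50287714 0.1547533  0.085     ]
held(far end, near 580) [[0.5018, 0.2101, 0.288], [0.5045, 0.1721, 0.288]] len 0.0382 mid [0.5031 0.1911 0.288 ] yaw 4.01
```

```bash
python3 -c "
from h import *
go([.503,.154,.175],4.1)"
```

```text
t 5.15 travel [0.43, -0.35, 7.2] dr [-0.0009, -0.0012, -0.0071] at [0.5068 0.1498 0.247 ] F [ 0.53 -0.04 -2.39] op 0.0089 grip 80.1
```

```bash
python3 -m creep '{"travel":[[0.4,-0.35,0],[0.4,-0.35,2],[0.4,-0.35,4.5],[0.4,-0.35,7.2],[0.4,-0.35,7.2]],"dr":[[0,0,-0.007],[0,0,-0.007],[0,0,-0.007],[0,0,-0.007],[0,0,-0.007]]}' >/dev/null
python3 -m creep '{"travel":[[0,0,0],[0,0,0]],"dr":[[0,0,0],[0,0,0]]}' >/dev/null
python3 - <<'E'
from h import *
go([.503,.154,.135],4.1)
im=ctrl.snapshot("wrist");cv2.imwrite("pics/w4.png",im)
np.save("w4.npy",ctrl.calibration("wrist"),allow_pickle=True)
cv2.imwrite("pics/c4.png",cv2.resize(im[85:265,180:380],(660,594),interpolation=cv2.INTER_CUBIC))
E
```

```text
t 5.85 travel [-0.08, -0.14, 4.24] dr [0.003, -0.0018, 0.0013] at [0.5042 0.1548 0.1774] F [-0.09  0.02 -2.51] op 0.0089 grip 79.9
```

View pics/c4.png

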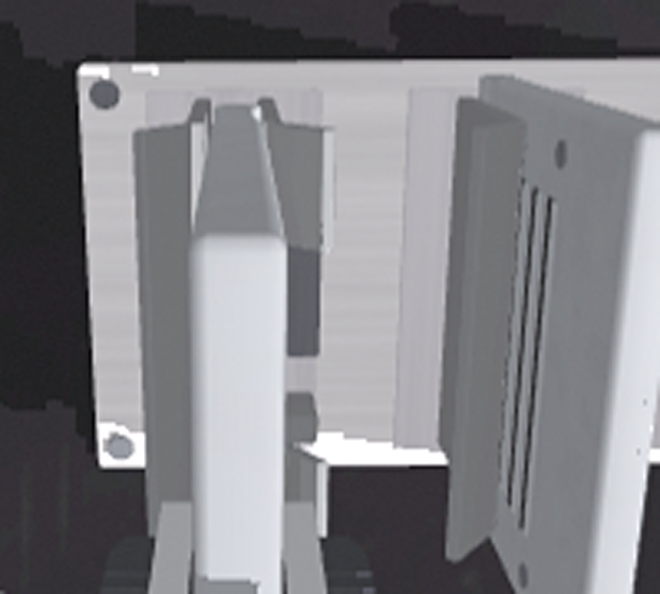

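The panel's lower end at crop (238,107) sits between the guide ends at (200,100) and (265,100). It is aligned with the slot, so I'll lower it further with the small -x correction.

```bash
python3 -m creep '{"travel":[[-0.05,-0.12,0],[-0.05,-0.12,1],[-0.05,-0.12,2],[-0.05,-0.12,3],[-0.05,-0.12,4]],"dr":[[0.002,0,0],[0.002,0,0],[0.002,0,0],[0.002,0,0],[0.002,0,0]]}'
python3 -m creep '{"travel":[[0,0,0.3],[0,0,0.7],[0,0,1.1],[0,0,1.4],[0,0,1.4]],"dr":[[0,0,0],[0,0,0],[0,0,0],[0,0,0],[0,0,0]]}'
```

```text
time_s: 6.4
eef_pos: [0.5026, 0.1542, 0.135]
tcp_rot: [-2.138, -2.3, -0.001]
contact_force: [1.6, 0.3, -0.4]
opening: 0.0092
finger_force: 80.3
time_s: 6.9
eef_pos: [0.5024, 0.1541, 0.1216]
tcp_rot: [-2.138, -2.3, -0.001]
contact_force: [4.5, 0.1, -4.4]
opening: 0.0088
finger_force: 79.8
```

Run:
```python
from h import *
go([.503,.154,.098],4.1)
im=ctrl.snapshot("wrist");c=ctrl.calibration("wrist");cv2.imwrite("pics/w5.png",im)
s=ctrl.read_state();zt=s["eef_pos"][2]+.041
t=np.radians(4.1);v=np.array([-np.sin(t),np.cos(t),0]);u=np.array([np.cos(t),np.sin(t),0])
p=proj(c,[s["eef_pos"]+[0,0,.041]+.06*v, np.array([.5777,.1575,.139])+.06*v]);print(p)
o=im[85:265,200:460]
cv2.imwrite("pics/c5.png",cv2.resize(o,(780,540),interpolation=cv2.INTER_CUBIC))
```

```text
t 6.9 travel [-0.02, 0.06, 2.36] dr [-0.0004, -0.0012, 0.0016] at [0.5024 0.1541 0.1216] F [ 4.45  0.11 -4.41] op 0.0088 grip 79.8
[[256.06292527 158.36193085]
 [446.23681156 149.80689862]]
```

View pics/c5.png

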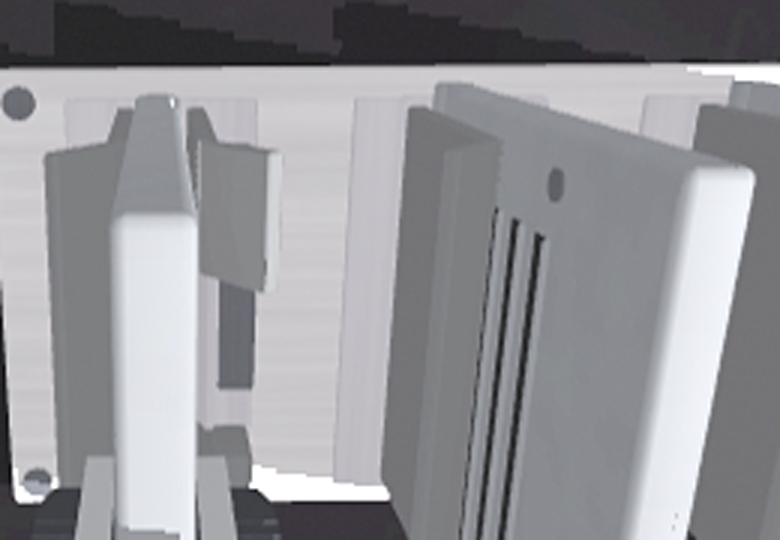

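Run:
```python
from h import *
c=ctrl.calibration("wrist")
s=ctrl.read_state();zt=s["eef_pos"][2]+.041
t=np.radians(4.1);v=np.array([-np.sin(t),np.cos(t),0]);u=np.array([np.cos(t),np.sin(t),0])
a=cast(c,[[251.7,156.3]],zt)[0];b=cast(c,[[440,141]],.139)[0]
print(a,b,"along",(b-a)@v*1000,"across",(b-a)@u*1000)
```

```text
[0.49667024 0.21451034 0.16257967] [0.57005443 0.2206018  0.139     ] along 0.829091417055912 across 73.63191192747483
```

Along-slot error is about 1 mm. Now pressing down past the clip.

```bash
python3 -m creep '{"travel":[[0,0.03,0.3],[0,0.03,0.6],[0,0.03,0.9],[0,0.03,1.2],[0,0.03,1.2]],"dr":[[0,0,0],[0,0,0],[0,0,0],[0,0,0],[0,0,0]]}'
python3 -m creep '{"travel":[[0,0,0.3],[0,0,0.6],[0,0,0.9],[0,0,1.1],[0,0,1.1]],"dr":[[0,0,0],[0,0,0],[0,0,0],[0,0,0],[0,0,0]]}'
```

```text
time_s: 7.45
eef_pos: [0.5026, 0.1543, 0.1105]
tcp_rot: [-2.137, -2.301, -0.001]
contact_force: [3.6, 0.8, 3.7]
opening: 0.0091
finger_force: 81.4
time_s: 7.95
eef_pos: [0.5026, 0.1544, 0.0992]
tcp_rot: [-2.137, -2.3, -0.001]
contact_force: [4.3, 1.0, 4.4]
opening: 0.0087
finger_force: 81.3
```

```bash
for i in 1; do :; done; python3 -m creep '{"travel":[[0,0,0.1],[0,0,0.2],[0,0,0.2]],"dr":[[0,0,0],[0,0,0],[0,0,0]]}'
python3 -m creep '{"travel":[[0,0,0.1],[0,0,0.2],[0,0,0.2]],"dr":[[0,0,0],[0,0,0],[0,0,0]]}'
```

```text
time_s: 8.25
eef_pos: [0.5026, 0.1544, 0.0981]
tcp_rot: [-2.137, -2.3, -0.001]
contact_force: [2.2, 0.3, 9.5]
opening: 0.0091
finger_force: 82.1
time_s: 8.55
eef_pos: [0.5029, 0.1544, 0.0981]
tcp_rot: [-2.138, -2.301, -0.002]
contact_force: [-3.3, -1.4, 21.7]
opening: 0.0088
finger_force: 83.9
```

Stopped at exactly the home height (TCP 0.0981 → lower edge 13 mm) at 22 N. Relaxing, releasing, retreating.

```bash
python3 -m creep '{"travel":[[0,0,-0.2],[0,0,-0.2]],"dr":[[0,0,0],[0,0,0]]}'
python3 -m creep '{"travel":[[0,0,0],[0,0,0],[0,0,0],[0,0,0],[0,0,0]],"dr":[[0,0,0],[0,0,0],[0,0,0],[0,0,0],[0,0,0]]}' 0.6 20
python3 -m creep '{"travel":[[0,0,-1],[0,0,-4],[0,0,-8],[0,0,-12],[0,0,-12]],"dr":[[0,0,0],[0,0,0],[0,0,0],[0,0,0],[0,0,0]]}'
python3 - <<'E'
from h import *
go([.35,-.1,.25],4.1)
w=ctrl.snapshot("wrist")
cv2.imwrite("pics/w6.png",w);np.save("w6.npy",ctrl.calibration("wrist"),allow_pickle=True)
E
```

```text
time_s: 8.75
eef_pos: [0.5026, 0.1544, 0.0981]
tcp_rot: [-2.138, -2.3, -0.002]
contact_force: [1.7, 0.1, 11.4]
opening: 0.0091
finger_force: 82.4
time_s: 9.25
eef_pos: [0.5012, 0.154, 0.096]
tcp_rot: [-2.137, -2.298, 0.003]
contact_force: [0.4, -0.2, -0.5]
opening: 0.0517
finger_force: 0.0
time_s: 9.75
eef_pos: [0.5068, 0.1549, 0.2241]
tcp_rot: [2.135, 2.297, 0.016]
contact_force: [0.2, 0.1, -0.3]
opening: 0.0513
finger_force: 0.0
t 9.75 travel [-24.27, -17.46, -2.85] dr [0.011, -0.0028, 0.0014] at [0.5068 0.1549 0.2241] F [ 0.2   0.06 -0.29] op 0.0513 grip 0.0
```

View pics/w6.png

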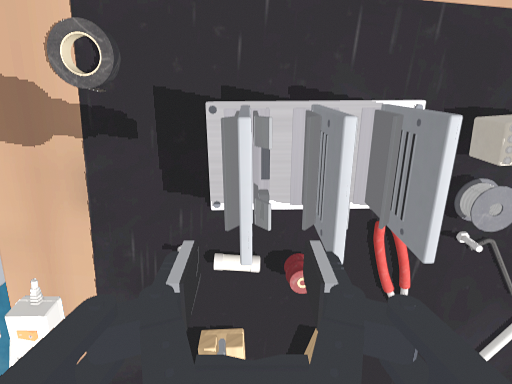

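The view shows the panel seated in the slot, top edge from about (245,120) to (246,266), level with its neighbour (near end about (340,259)), and the gripper clear. One numeric check of height and centring.

Run:
```python
from h import *
c=np.load("w6.npy",allow_pickle=True).item();im=cv2.imread("pics/w6.png")
g=im[...,1].astype(int)
for r in (118,122,126,135,200,255,259,263,266): print(r,"A",np.where(g[r,236:256]>165)[0]+236,"B",(np.where(g[r,325:362]>165)[0]+325).tolist())
for col in (245,340,348): print(col,[(r,g[r,col]) for r in list(range(106,132,2))+list(range(250,272,2))])
```

```text
118 A [238 239 240 241 242 243 244 245 246 247 248 249 250 251 252] B [345, 346, 347, 348, 349, 350, 351, 352, 353, 354, 355, 356, 357, 358, 359, 360, 361]
122 A [238 239 240 241 242 243 244 245 246 247 248 249 250 251 252] B [344, 345, 346, 347, 348, 349, 350, 351, 352, 353, 354, 355, 356, 357, 358, 359, 360, 361]
126 A [238 239 240 241 242 243 244 245 246 247 248 249 250 251 252] B [344, 345, 346, 347, 348, 349, 350, 351, 352, 353, 354, 355, 356, 357, 358, 359, 360, 361]
135 A [238 239 240 241 242 243 244 245 246 247 248 249 250 251 252] B [343, 344, 345, 346, 347, 348, 349, 350, 351, 352, 353, 354, 355, 356, 357, 358, 359, 360, 361]
200 A [240 241 242 243 244 245 246 247 248 249 250 251 252] B [338, 339, 340, 341, 342, 343, 344, 345, 346, 347, 348, 349, 350, 351, 352, 353, 354, 355, 356, 357, 358, 359, 360, 361]
255 A [241 242 243 244 245 246 247 248 249 250 251] B [325, 337, 338, 339, 340, 341, 342, 343]
259 A [236 237 238 239 240 241 242 243 244 245 246 247 248 249 250 251 252 253
 254 255] B [327, 340, 341, 342, 343]
263 A [236 237 238 239 240 241 242 243 244 245 246 247 248 24
[... 1015 characters left out ...]
(228)), (256, np.int64(230)), (258, np.int64(232)), (260, np.int64(208)), (262, np.int64(64)), (264, np.int64(66)), (266, np.int64(60)), (268, np.int64(64)), (270, np.int64(61))]
348 [(106, np.int64(196)), (108, np.int64(196)), (110, np.int64(197)), (112, np.int64(199)), (114, np.int64(139)), (116, np.int64(185)), (118, np.int64(220)), (120, np.int64(224)), (122, np.int64(225)), (124, np.int64(225)), (126, np.int64(226)), (128, np.int64(226)), (130, np.int64(226)), (250, np.int64(52)), (252, np.int64(52)), (254, np.int64(52)), (256, np.int64(51)), (258, np.int64(51)), (260, np.int64(52)), (262, np.int64(52)), (264, np.int64(53)), (266, np.int64(52)), (268, np.int64(52)), (270, np.int64(53))]
```

Run:
```python
from h import *
c=np.load("w6.npy",allow_pickle=True).item()
w=cast(c,[[245,117.3],[246,264.8],[349,115.8],[340,260.7]],.139)
t=np.radians(4.1);v=np.array([-np.sin(t),np.cos(t),0]);u=np.array([np.cos(t),np.sin(t),0])
print(w.round(4));print("lens",np.linalg.norm(w[0]-w[1]),np.linalg.norm(w[2]-w[3]))
d=(w[2]+w[3]-w[0]-w[1])/2;print("along",d@v*1000,"across",d@u*1000)
for a,b in((0,1),(2,3)):
    e=w[a]-w[b];print(np.degrees(np.arctan2(-e[0],e[1])))
```

```text
[[0.4954 0.2143 0.139 ]
 [0.5038 0.0985 0.139 ]
 [0.5667 0.2204 0.139 ]
 [0.5786 0.1074 0.139 ]]
lens 0.11611075851028162 0.11369731759430612
along 2.219637838135888 across 73.41557787856894
4.139534119638949
6.0122397089880435
```

Lengths are ambiguous on height, so I'll verify by touch: closed fingertips should meet the panel's top edge at z ≈ 0.139.

```bash
python3 -m creep '{"travel":[[0,0,0],[0,0,0],[0,0,0],[0,0,0],[0,0,0]],"dr":[[0,0,0],[0,0,0],[0,0,0],[0,0,0],[0,0,0]]}' 0 20
python3 -c "
from h import *
go([.5026,.1544,.150],4.1)"
```

```text
time_s: 10.3
eef_pos: [0.5017, 0.1539, 0.2159]
tcp_rot: [-2.137, -2.299, 0.003]
contact_force: [-0.4, -0.0, 0.5]
opening: -0.0001
finger_force: 0.0
t 10.3 travel [0.03, 0.11, 6.59] dr [-0.0034, -0.0013, 0.0014] at [0.5017 0.1539 0.2159] F [-0.35 -0.02  0.54] op -0.0001 grip 0.0
```

```bash
python3 -m creep '{"travel":[[0,0.1,2],[0,0.1,4],[0,0.1,6],[0,0.1,6.6],[0,0.1,6.6]],"dr":[[0,0,0],[0,0,0],[0,0,0],[0,0,0],[0,0,0]]}'
python3 -m creep '{"travel":[[0,0,0.3],[0,0,0.6],[0,0,0.8],[0,0,1.0],[0,0,1.0]],"dr":[[0,0,0],[0,0,0],[0,0,0],[0,0,0],[0,0,0]]}'
python3 -m creep '{"travel":[[0,0,0.1],[0,0,0.2],[0,0,0.2]],"dr":[[0,0,0],[0,0,0],[0,0,0]]}'
```

```text
time_s: 10.8
eef_pos: [0.502, 0.154, 0.1495]
tcp_rot: [-2.136, -2.298, 0.004]
contact_force: [-0.1, 0.2, 0.9]
opening: -0.0002
finger_force: 0.0
time_s: 11.3
eef_pos: [0.503, 0.1542, 0.1406]
tcp_rot: [-2.137, -2.299, 0.001]
contact_force: [-0.6, -0.0, 0.5]
opening: 0.0001
finger_force: 0.0
time_s: 11.6
eef_pos: [0.5035, 0.1543, 0.1391]
tcp_rot: [-2.138, -2.3, -0.001]
contact_force: [-0.0, 0.1, 2.2]
opening: 0.0002
finger_force: 0.9
```

Contact at 0.139: fully home. Retreat and hand in.

```bash
python3 -m creep '{"travel":[[0,0,-2],[0,0,-5],[0,0,-9],[0,0,-12],[0,0,-12]],"dr":[[0,0,0],[0,0,0],[0,0,0],[0,0,0],[0,0,0]]}'
python3 -m creep '{"travel":[[0,0,0],[0,0,0],[0,0,0],[0,0,0]],"dr":[[0,0,0],[0,0,0],[0,0,0],[0,0,0]]}'
python3 -c "
from h import *
print(ctrl.hand_in())"
```

```text
time_s: 12.1
eef_pos: [0.5065, 0.1546, 0.264]
tcp_rot: [2.136, 2.298, 0.012]
contact_force: [1.0, 0.3, 0.2]
opening: 0.0003
finger_force: 0.0
time_s: 12.5
eef_pos: [0.5024, 0.1539, 0.2572]
tcp_rot: [-2.136, -2.298, 0.004]
contact_force: [-0.3, 0.2, 0.2]
opening: -0.0002
finger_force: 0.0
the job is handed in; nothing more can be done
None
```

The wide vented panel is in the empty slot and released, fully home (fingertips touched its top edge at 0.139 m, the home height), in line with the slot and centred to about 1–2 mm by camera; the narrow panel was not touched, and the job was handed in at 12.5 s with the robot clear.

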